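# Press a hub home with a toggle clamp and swing the clamp back

## Robot

A 6-joint arm with a two-finger parallel gripper is mounted at the origin on the work surface. World frame = base frame: x ahead of the robot, y to its left, z up, the work surface at z = 0. Lengths are in m, angles in rad, forces in N, time in s.
With the tool pointing down it reaches from about 0.3 to 0.775 m from the base axis. Payload 14.6 kg.
Tool frame: the origin (TCP) lies at the very end of the fingers, on their centre line; the grasp point (between the pads) lies 19 mm behind it; z points along the fingers, y is the line along which they close (so a half turn about z gives the same grasp; the last joint's range is limited). The gripper opens to 85 mm and grips with 20 to 120 N. Pads are 22 mm wide; open, the fingers measure 114 mm over their backs; the gripper's body (76 mm by 85 mm) begins 54 mm behind the grasp point. The pads swing forward as they close: fully open they stand 13 mm farther back than shut.
Start: joints at [-1.214, 0.3, 1.521, -0, 1.321, -0.067], TCP at [0.226, -0.501, 0.231] pointing down, gripper open.
Joint ranges: [-3.03, 3.03], [-0.79, 2.21], [0.23, 2.52], [-1.04, 4.18], [0, 3.07], [-2.55, 2.55]. Speed limits (rad/s): [2.22, 2.22, 2.57, 3.14, 3.14, 3.14].

## Interface

Orientations are given as a rotation vector (axis times angle).
In Python, from bench import * gives the robot as it stands.
- The arm moves only by the tool carry_out, never from a script. Its argument "motion" is a list of rows, each a list of 5 numbers: the shift along the tool's x, y, z in m, then the turn about the tool's z in degrees, then the finger opening in m, from 0 to 0.0854. A call has 1 to 12 rows; each row shifts and turns the commanded pose from where the row before left it, along the tool's axes as they then stand; what a row does not reach is not made up. A row lasts 1/8 s, in which the tool goes at most 62.5 mm and 10.7 degrees, less where a joint would pass 70% of its speed; a pose out of reach is approached as far as the arm can. A call with a gripper value outside its range is refused whole. The fingers move at their own pace and stop on an object; the grip force is fixed at half the most. Time passes only in rows, so rows that do not move let the fingers close. It gives the time, the measured TCP pose, the force, the opening and the grip force at its end, in the units of the state.
- state(): the state, without advancing time (a new reading comes with each control period).
- snapshot(name): name is "side" or "top"; returns a dict with "frame" (480x640x3 uint8, red, green, blue), "K" (3x3 intrinsics, pixels), "origin" and "rotation" of the camera in the world. Camera axes: x right, y up, looking along -z (the intrinsics and any distortion apply to the point x, -y, -z); pixel columns grow to the right and rows downward; lengths in m; the calibration is good to about 2 mm. A picture is of the moment at which its call begins. There is no depth.
- sign_off(): hands the job in; it is judged then, once.
The state is a dict: "time": time; "joint_positions": joint angles; "dq": joint speeds; "tau": joint torques, N m; "ee_pos": TCP position; "tcp_rot": TCP orientation; "force": force on the tool from outside, world axes, zero at the start; "wrist_torque": the same for the moment, N m; "gripper_width": opening from 0.0 (shut) to 1.0 (fully open); "finger_force": force on a finger pad.
Only numpy, scipy, OpenCV 4.12 (cv2) and the standard library are available. Lean on these libraries where they do the work, as an engineer would, in place of code of your own. Each camera call takes 0.05 s, during which the arm holds its last target. There are 200 camera calls.

## Task

Two like check fixtures stand on the granite table, both with their toggle clamps swung open; only one has an aluminium hub lying in its nest. Swing that fixture's clamp arm over centre and down until its rubber foot presses on the hub, keep it down for about a second, then swing the arm all the way back to its stop and let go. Leave the hub lying in its nest and leave the empty fixture's clamp open.

Things in the scene. Friction and masses are not known exactly. Their poses are not given: they have to be found in the camera images.
- clamp (a joint): Arm angle (rad) of the clamp on the fixture that holds the hub. 0: closed, arm level, rubber foot pressing on the hub; 1.57: straight up; 1.95: fully open, leaning back on its stop (the start). The heavy steel arm (0.45 kg, damped hinge, no spring) falls from upright to either end by its own weight and stays there; moving it slowly takes at most about 5 N at the handle bar.
- clamp_bar (a point): Centre of the T-handle bar at the arm's free end, 150 mm from the hinge axis and parallel to it (point's y). Bar 140 mm long, round, with black grips 16 mm in diameter from 14 to 70 mm either side of the arm (steel, 14 mm square): pinch one about 43 mm out; it turns between the fingers as the arm swings. -x points from hinge to bar and turns with the arm.
- clamp_hinge (a point): Point on that clamp's hinge axis, mid-arm, 80 mm above the table; fixed. y along the axis, z up, -x level over the nest. Bar centre: closed 150 mm along -x; fully open 139 mm above and 56 mm behind (+x). Hub centre 85 mm along -x. Base plate 16 mm thick, 110 wide, from 130 mm before to 40 mm behind; hinge cheeks 36 mm wide over all, top 94 mm above the table.
- hub: Loose aluminium hub in the nest: flange 56 x 46 x 12 mm with a round boss 32 mm in diameter, 30 mm high in all, 0.12 kg. Origin at the centre of its underside, z up. Lies on the base plate between four low rails (9 mm high, 2 mm play); boss top 46 mm above the table. A like hub lying on the bare table has no part in the job.
- spare_clamp (a joint): Arm angle of the like clamp on the other, empty fixture, same values (1.95 open). To be left open.
- spare_clamp_hinge (a point): The same hinge point on the empty fixture, with the same sizes and axes about it, to tell where it stands.
Not all that is in view belongs to the job. Leave any pink look-alike of the part that bears clamp alone. Leave any purple look-alike of the part that bears spare_clamp alone.

How it is judged:
On the way:
1. the clamp arm is closed on the hub (joint below 0.05 rad) with the hub in its nest, for 0.5 s (value of joint clamp below 0.05 rad and distance of hub from where it was at the start of the episode below 0.012 m and angle between hub's own z axis and vertical below 0.15 rad), for 0.5 s.
At the end, for the whole second after the job is handed in: After having been closed, the clamp is fully open again (joint above 1.75 rad); the hub lies still in its nest, flat within 0.15 rad and within 12 mm of where it started; the empty fixture's clamp is open too (above 1.75 rad) (value of joint each of clamp, spare_clamp above 1.75 rad and distance of hub from where it was at the start of the episode below 0.012 m and angle between hub's own z axis and vertical below 0.15 rad and linear speed of hub below 0.02 m/s); the robot touches nothing.
It fails at once if the empty fixture's clamp is swung (below 1.5 rad) (value of joint spare_clamp below 1.5 rad).
It fails at once if the hub is knocked out of its nest (moved more than 20 mm) (distance of hub from where it was at the start of the episode above 0.02 m).
It also fails if it takes over 45 s, if anything falls off the work surface, if the arm or the gripper's body presses on something with over 40 N, if the wrist force passes 120 N, or if a joint passes its speed limit or range.

## Working session

There is one attempt and no reset: what is moved stays moved. The work goes in short steps, Python scripts to look and compute and a tool call to move; the robot and the scene stay as the last step left them, time stands still between calls to the robot, and variables do not carry over. Pictures are saved under pics/ and viewed, at most 10 in all, crops included, and the job is handed in when it is done.

Besides the shell and the picture viewer there is one more tool, called after "Request:" by a JSON object that holds its "fn" and its "kwargs". carry_out: Moves the arm, as the interface text tells. Its arguments: {"type":"object","properties":{"motion":{"type":"array"}},"required":["motion"]}

```bash
mkdir -p pics; python3 - <<'E'
from bench import *
import cv2, numpy as np, pickle
for n in("side","top"):
    s=snapshot(n); pickle.dump(s,open(n+".pkl","wb")); cv2.imwrite(f"pics/{n}0.png",s["frame"][:,:,::-1]); print(n,s["K"],s["origin"],s["rotation"],s.keys())
print(state())
E
```

```text
side [[607.16188509   0.         329.67681847]
 [  0.         607.16188509 240.80536414]
 [  0.           0.           1.        ]] [-0.04021552  0.68011629  1.08634122] [ 0.26578505 -0.90393708 -2.4581682 ] dict_keys(['frame', 'K', 'origin', 'rotation'])
top [[507.94524626   0.         323.21639894]
 [  0.         507.94524626 231.57062059]
 [  0.           0.           1.        ]] [ 0.33205118 -0.04701353  1.02123516] [ 0.08481444 -0.04014705 -1.59165831] dict_keys(['frame', 'K', 'origin', 'rotation'])
{'time': 0.1, 'joint_positions': array([-1.21361277e+00,  3.00414541e-01,  1.52152719e+00, -3.35455174e-05,
        1.32072522e+00, -6.65961104e-02]), 'dq': array([-0.0008764 , -0.00345444, -0.00241428, -0.00024069,  0.00158211,
        0.0002941 ]), 'tau': array([ 4.08666194e-03, -5.44370627e+01, -3.62364328e+01,  2.62615487e-05,
        3.00139429e-03,  1.98747608e-05]), 'ee_pos': array([ 0.22607997, -0.50114542,  0.23077514]), 'tcp_rot': array([-3.07029424e+00, -6.60491778e-01,  2.94732815e-04]), 'force': array([-0.87638859, -0.36306164, -0.29582602]), 'wrist_torque': array([-0.01763589, -0.05291825, -0.02576131]), 'finger_force': 0.0, 'gripper_width': 1.0037570909668454}
```

View pics/top0.png

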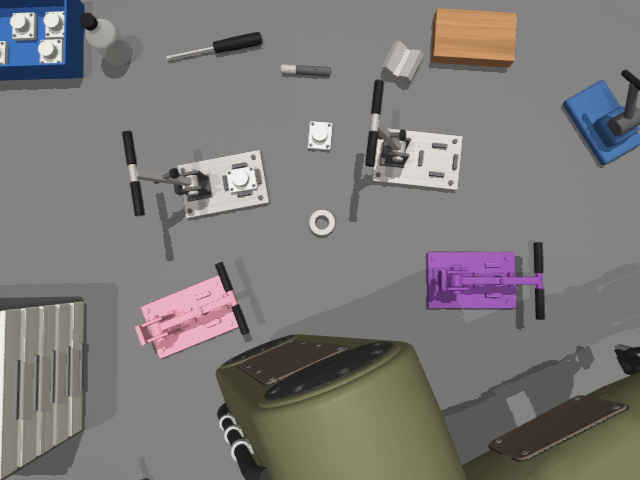

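View pics/side0.png

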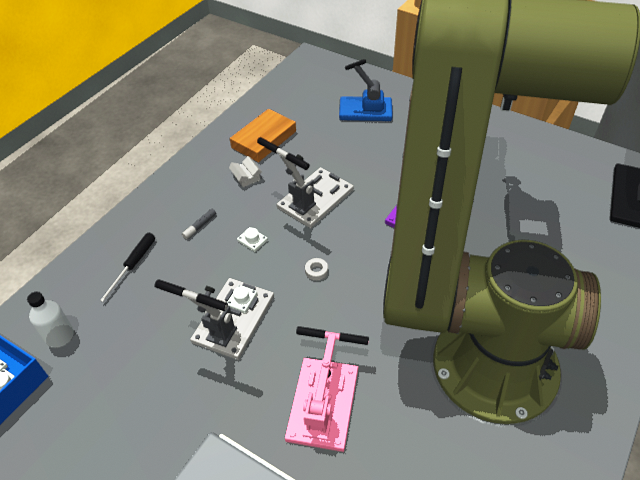

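The top view shows the loaded fixture with its hub at about (241,180), its hinge at about (190,183) and its open bar at about (133,172).

Possible mix-ups in the top view:
- Empty grey fixture (420,160), bar (375,123)
- Pink look-alike (190,315)
- Purple look-alike (470,280)
- Blue clamp (605,120)
- Loose hub on the table (320,135)

I choose the grey fixture at (225,183), because it has a hub in its nest.

```bash
cat > h.py <<'E'
import cv2, numpy as np
from scipy.spatial.transform import Rotation as R
def ray(s,u,v):
    K=s["K"]; d=np.array([(u-K[0,2])/K[0,0],-(v-K[1,2])/K[1,1],-1.]); M=np.array(s["rotation"],float)
    d=R.from_rotvec(M).apply(d); return np.array(s["origin"]),d/np.linalg.norm(d)
def plane(s,u,v,z):
    o,d=ray(s,u,v); return o+d*(z-o[2])/d[2]
def tri(a,pa,b,pb):
    o1,d1=ray(a,*pa);o2,d2=ray(b,*pb); t=np.linalg.lstsq(np.c_[d1,-d2],o2-o1,rcond=None)[0]
    p,q=o1+t[0]*d1,o2+t[1]*d2; return (p+q)/2,np.linalg.norm(p-q)
def dark(s,box,thr=45,amin=80):
    x0,y0,x1,y1=box; f=s["frame"][y0:y1,x0:x1].max(2); m=(f<thr).astype(np.uint8)
    n,l,st,c=cv2.connectedComponentsWithStats(m)
    return [(c[i]+[x0,y0],st[i,4],st[i,:4]+[x0,y0,0,0]) for i in range(1,n) if st[i,4]>amin]
E
python3 - <<'E'
from h import *
import pickle
T=pickle.load(open("top.pkl","rb"));S=pickle.load(open("side.pkl","rb"))
for s,b in((T,(110,120,160,225)),(S,(145,270,245,320))):
    for c in dark(s,b): print(np.round(c[0],1),c[1],c[2])
print("hub",plane(T,241,178,.046),plane(S,240,293,.046))
a=cv2.resize(T["frame"][115:230,110:280],None,fx=4,fy=4); b=cv2.resize(S["frame"][260:360,145:285],None,fx=4,fy=4)
w=np.zeros((1+a.shape[0],800,3),np.uint8); a=cv2.resize(a,(400,270));b=cv2.resize(b,(400,286))
w=np.zeros((290,800,3),np.uint8);w[:270,:400]=a;w[:286,400:]=b
cv2.imwrite("pics/crop.png",w[:,:,::-1])
E
```

```text
[131.2 147.2] 125 [127 131   9  33]
[139.3 198.1] 121 [135 182   9  33]
[169.  287.5] 230 [155 280  30  16]
[210.9 301.9] 247 [196 294  32  17]
hub [0.51848155 0.13821786 0.046     ] [0.51734514 0.14558918 0.046     ]
```

View pics/crop.png

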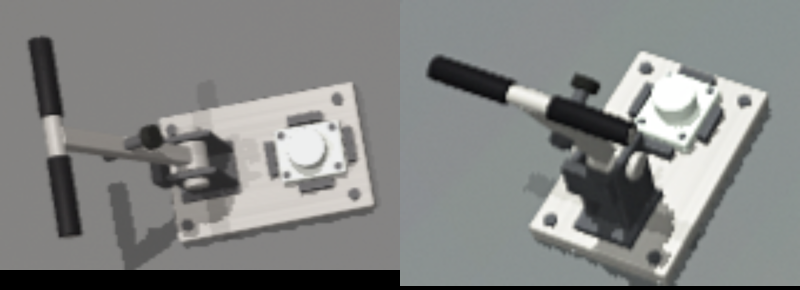

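The crop confirms it: a white hub with a round boss sits between the rails, and the arm leans away from it with two black grips either side. Top grips are at (131,147) and (139,198), matching (169,287) and (211,302) in the side view.

```bash
python3 - <<'E'
from h import *
from bench import state
import pickle
T=pickle.load(open("top.pkl","rb"));S=pickle.load(open("side.pkl","rb"))
A,e1=tri(T,(131.2,147.2),S,(169,287.5)); B,e2=tri(T,(139.3,198.1),S,(210.9,301.9))
print(A,B,e1,e2,"len",np.linalg.norm(A-B))
C=(A+B)/2; y=(B-A);y[2]=0;y/=np.linalg.norm(y); x=np.cross(y,[0,0,1]); x*=np.sign(x[1])
H=C-.056*x; H[2]=.08; print("C",C,"x",x,"y",y,"H",H,"hub",H-.085*x)
u=plane(T,241,178,.046);v=plane(S,240+0.,287,.046);print(u,v)
st=state();M=R.from_rotvec(st["tcp_rot"]).as_matrix();print(M,"tool yaw of y axis",np.degrees(np.arctan2(M[1,1],M[0,1])))
for n,yy in(("near",y),("far",-y)):
  for th in(1.95,1.57,1,.5,0):
    P=H-.15*np.cos(th)*x+np.array([0,0,.15*np.sin(th)])+.043*yy
    print(n,th,np.round(P,4),np.hypot(P[0],P[1]))
print("x dir deg",np.degrees(np.arctan2(x[1],x[0])))
E
```

```text
[0.5427984  0.28688895 0.21331938] [0.45870713 0.27288813 0.2135397 ] 0.0012918176622359837 0.0019603176288236802 len 0.08524912312813267
C [0.50075276 0.27988854 0.21342954] x [-0.16423482  0.98642127  0.        ] y [-0.98642127 -0.16423482  0.        ] H [0.50994991 0.22464895 0.08      ] hub [0.52390987 0.14080314 0.08      ]
[0.51848155 0.13821786 0.046     ] [0.5267385  0.13304272 0.046     ]
[[ 9.11537809e-01  4.11216071e-01 -4.06066285e-04]
 [ 4.11216270e-01 -9.11537267e-01  9.95133531e-04]
 [ 3.90703485e-05 -1.07408290e-03 -9.99999422e-01]] tool yaw of y axis -65.71873568894075
near 1.95 [0.4584 0.2724 0.2193] 0.5332200714218018
near 1.57 [0.4676 0.2175 0.23  ] 0.5156539285695914
near 1 [0.4808 0.1376 0.2062] 0.5001565039398564
near 0.5 [0.4892 0.0877 0.1519] 0.49695941769496443
near 0 [0.4922 0.0696 0.08  ] 0.49706921047382674
far 1.95 [0.5432 0.2865 0.2193] 0.6141579531610412
far 1.57 [0.5524 0.2316 0.23  ] 0.5989702170501814
far 1 [0.5657 0.1518 0.2062] 0.5856815476837458
far 0.5 [0.574  0.1019 0.1519] 0.5829536943013622
far 0 [0.577  0.0837 0.08  ] 0.5830472938492738
x dir deg 99.45278642372351
```

Request:
{"fn": "carry_out", "kwargs": {"motion": [[0, 0, -0.05, 7.5, 0.06], [0, 0, -0.05, 7.5, 0.06], [0.0195, -0.04, 0, 0, 0.06], [0.0195, -0.04, 0, 0, 0.06], [0.0195, -0.04, 0, 0, 0.06], [0.0195, -0.04, 0, 0, 0.06], [0.0195, -0.04, 0, 0, 0.06], [0.0195, -0.04, 0, 0, 0.06], [0.0195, -0.04, 0, 0, 0.06], [0.0195, -0.04, 0, 0, 0.06], [0.0195, -0.04, 0, 0, 0.06], [0.0195, -0.04, 0, 0, 0.06]]}}

```text
time: 1.6
ee_pos: [0.3542, -0.0737, 0.3312]
tcp_rot: [-3.131, -0.254, -0.0]
force: [0.5, -0.7, -0.2]
gripper_width: 0.7
finger_force: 0.0
```

Request:
{"fn": "carry_out", "kwargs": {"motion": [[0.0195, -0.04, 0, 0, 0.06], [0.0195, -0.04, 0, 0, 0.06], [0.0195, -0.04, 0, 0, 0.06], [0.0195, -0.04, 0, 0, 0.06], [0.0195, -0.04, 0, 0, 0.06], [0.0195, -0.04, 0, 0, 0.06], [0.0195, -0.04, 0, 0, 0.06], [0.0195, -0.04, 0, 0, 0.06], [0, 0, 0, 0, 0.06], [0, 0, 0, 0, 0.06]]}}

```text
time: 2.85
ee_pos: [0.4563, 0.2655, 0.331]
tcp_rot: [3.131, 0.254, -0.001]
force: [0.6, 0.2, -0.5]
gripper_width: 0.705
finger_force: 0.0
```

```bash
python3 - <<'E'
from h import *
from bench import *
st=state();M=R.from_rotvec(st["tcp_rot"]).as_matrix();print(st["ee_pos"],st["joint_positions"],M,st["force"])
d=np.array([.4584,.2724,.198])-st["ee_pos"];print("tool delta",M.T@d,"yaw y",np.degrees(np.arctan2(M[1,1],M[0,1])))
for n in("side","top"): cv2.imwrite(f"pics/{n}1.png",snapshot(n)["frame"][:,:,::-1])
E
```

```text
[0.45626128 0.26546447 0.33096328] [ 4.57615314e-01  1.93793681e-01  1.42359034e+00 -1.24119384e-04
  1.52503623e+00  1.86629068e+00] [[ 9.86885971e-01  1.61417495e-01 -6.87672779e-04]
 [ 1.61417191e-01 -9.86886145e-01 -4.76876692e-04]
 [-7.55630978e-04  3.59620709e-04 -9.99999650e-01]] [ 0.58910729  0.16311419 -0.48694882]
tool delta [ 0.00333066 -0.00654717  0.13295846] yaw y -80.71081714586825
```

Request:
{"fn": "carry_out", "kwargs": {"motion": [[0.003, -0.0065, 0.03, 0, 0.06], [0, 0, 0.03, 0, 0.06], [0, 0, 0.025, 0, 0.06], [0, 0, 0, 0, 0.06]]}}

```text
time: 3.45
ee_pos: [0.4579, 0.2718, 0.2453]
tcp_rot: [3.13, 0.253, -0.004]
force: [-0.9, 1.1, -0.1]
gripper_width: 0.705
finger_force: 0.0
```

```bash
python3 - <<'E'
from h import *
from bench import *
S=snapshot("side")["frame"][200:360,90:310];T=snapshot("top")["frame"][80:240,60:280]
w=np.vstack([cv2.resize(S,(400,290)),cv2.resize(T,(400,290))]);w=np.hstack([cv2.resize(S,(400,291),interpolation=2),cv2.resize(T,(400,291),interpolation=2)])
cv2.imwrite("pics/c2.png",w[:,:,::-1])
E
```

```text
(no output)
```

View pics/c2.png

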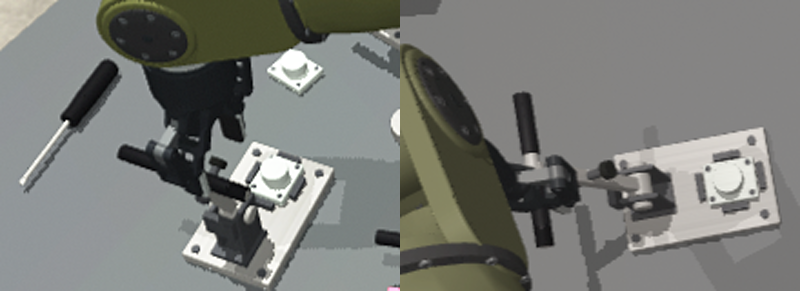

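The picture shows the fingers just above the near grip, straddling it. They may sit a little towards the arm, so I'll check that by projecting points before descending.

```bash
python3 - <<'E'
from h import *
from bench import *
def proj(s,P):
    p=R.from_rotvec(s["rotation"]).inv().apply(np.array(P)-s["origin"]); K=s["K"]; return np.array([K[0,0]*p[0]/-p[2]+K[0,2],K[1,1]*-p[1]/-p[2]+K[1,2]])
st=state();M=R.from_rotvec(st["tcp_rot"]).as_matrix();t=st["ee_pos"]
out=[]
for n,b in(("side",(150,240,270,330)),("top",(100,120,220,210))):
    s=snapshot(n); f=cv2.resize(s["frame"][b[1]:b[3],b[0]:b[2]],(800//2,300),interpolation=cv2.INTER_CUBIC).copy()
    for dy in(-.045,.045):
      for dx in(-.011,.011):
        for dz,c in((-.013,(255,0,0)),(-.05,(0,255,0))):
          q=proj(s,t+M@[dx,dy*1.0,dz]); q=((q-b[:2])*400/120).astype(int); cv2.circle(f,tuple(map(int,q)),2,c,-1)
    out.append(f)
cv2.imwrite("pics/c3.png",np.hstack(out)[:,:,::-1])
E
```

```text
(no output)
```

View pics/c3.png

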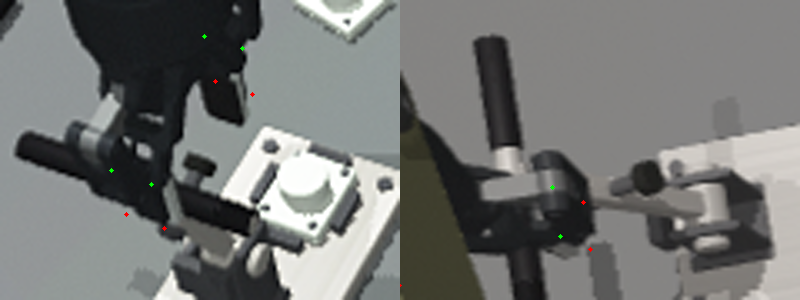

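The projected fingertip points match the fingers in both views, with the near grip between them. Descend and pinch.

Request:
{"fn": "carry_out", "kwargs": {"motion": [[0, 0, 0.015, 0, 0.06], [0, 0, 0.015, 0, 0.06], [0, 0, 0.016, 0, 0.06], [0, 0, 0, 0, 0.06]]}}

```text
time: 4.15
ee_pos: [0.4578, 0.2725, 0.1986]
tcp_rot: [3.13, 0.254, -0.004]
force: [-0.7, 0.4, 0.1]
gripper_width: 0.705
finger_force: 0.0
```

Request:
{"fn": "carry_out", "kwargs": {"motion": [[0, 0, 0, 0, 0.03], [0, 0, 0, 0, 0.02], [0, 0, 0, 0, 0.01], [0, 0, 0, 0, 0.008], [0, 0, 0, 0, 0.008], [0, 0, 0, 0, 0.008], [0, 0, 0, 0, 0.008]]}}

```text
time: 5.03
ee_pos: [0.4585, 0.2731, 0.2009]
tcp_rot: [-3.13, -0.254, -0.002]
force: [-1.2, 2.3, 6.7]
gripper_width: 0.17
finger_force: 58.7
```

```bash
python3 - <<'E'
from h import *
from bench import *
st=state();print(st["ee_pos"],st["force"],st["gripper_width"],st["finger_force"],st["joint_positions"])
S=snapshot("side")["frame"][240:330,150:270];T=snapshot("top")["frame"][120:210,100:220]
cv2.imwrite("pics/c4.png",np.hstack([cv2.resize(a,(400,300),interpolation=cv2.INTER_CUBIC) for a in(S,T)])[:,:,::-1])
E
```

```text
[0.45850182 0.27307877 0.20091581] [-1.21658945  2.28858037  6.66590134] 0.17043676989574424 58.67835760116577 [4.68381246e-01 2.89804139e-01 1.60683323e+00 3.49655546e-04
 1.24365521e+00 1.87686416e+00]
```

View pics/c4.png

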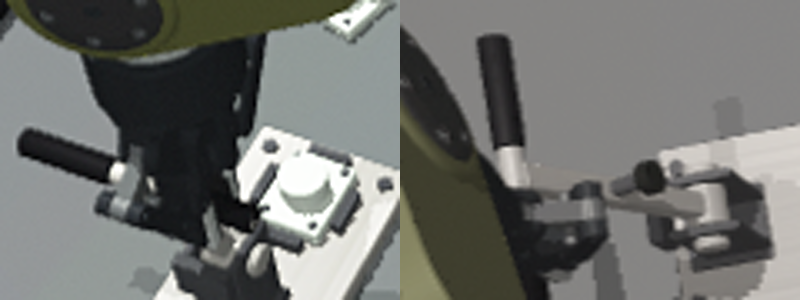

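Pinched: the opening reads about 14.5 mm at 59 N, and the picture shows the fingers closed on the near grip. Next I'll compute the arc increments.

```bash
python3 - <<'E'
import numpy as np
t=np.linspace(1.95,0,25);p=.15*np.c_[np.cos(t),-np.sin(t)]
print(np.round(np.diff(p,axis=0),4).tolist())
E
```

```text
[[0.0115, -0.004], [0.0118, -0.0031], [0.012, -0.0021], [0.0121, -0.0012], [0.0122, -0.0002], [0.0122, 0.0008], [0.012, 0.0018], [0.0119, 0.0028], [0.0116, 0.0037], [0.0113, 0.0047], [0.0108, 0.0056], [0.0104, 0.0064], [0.0098, 0.0072], [0.0092, 0.008], [0.0085, 0.0087], [0.0078, 0.0094], [0.007, 0.01], [0.0061, 0.0105], [0.0053, 0.011], [0.0044, 0.0114], [0.0034, 0.0117], [0.0025, 0.0119], [0.0015, 0.0121], [0.0005, 0.0122]]
```

Request:
{"fn": "carry_out", "kwargs": {"motion": [[0, 0.0115, -0.004, 0, 0.008], [0, 0.0118, -0.003, 0, 0.008], [0, 0.012, -0.002, 0, 0.008], [0, 0.012, -0.001, 0, 0.008], [0, 0.012, 0, 0, 0.008], [0, 0, 0, 0, 0.008]]}}

```text
time: 5.88
ee_pos: [0.4683, 0.2138, 0.2113]
tcp_rot: [-3.13, -0.253, -0.003]
force: [-2.4, 2.9, 11.9]
gripper_width: 0.163
finger_force: 63.5
```

Request:
{"fn": "carry_out", "kwargs": {"motion": [[0, 0.0122, 0.001, 0, 0.008], [0, 0.012, 0.0015, 0, 0.008], [0, 0.012, 0.0025, 0, 0.008], [0, 0.0116, 0.0035, 0, 0.008], [0, 0.0113, 0.0045, 0, 0.008], [0, 0.0108, 0.0055, 0, 0.008], [0, 0.0104, 0.0064, 0, 0.008], [0, 0.0098, 0.0072, 0, 0.008], [0, 0.0092, 0.008, 0, 0.008], [0, 0, 0, 0, 0.008]]}}

```text
time: 7.12
ee_pos: [0.4842, 0.1151, 0.1693]
tcp_rot: [3.13, 0.253, -0.0]
force: [6.8, -1.0, -0.2]
gripper_width: 0.166
finger_force: 59.6
```

```bash
python3 - <<'E'
from h import *
from bench import *
st=state();t0=np.array([.4585,.2731]);d=(st["ee_pos"][:2]-t0)@np.array([.1614,-.9869]);print(d,st["ee_pos"],np.arccos((d-.0555)/.15),st["force"])
E
```

```text
0.16012089754763645 [0.48423353 0.1150622  0.16932735] 0.7989317179069346 [ 6.84538353 -0.95746068 -0.22760358]
```

Request:
{"fn": "carry_out", "kwargs": {"motion": [[0, 0.0085, 0.0087, 0, 0.008], [0, 0.0078, 0.0094, 0, 0.008], [0, 0.007, 0.01, 0, 0.008], [0, 0.006, 0.0105, 0, 0.008], [0, 0.005, 0.011, 0, 0.008], [0, 0.004, 0.0114, 0, 0.008], [0, 0.0034, 0.0117, 0, 0.008], [0, 0.0025, 0.0119, 0, 0.008], [0, 0.0015, 0.011, 0, 0.008], [0, 0, 0.008, 0, 0.008], [0, 0, 0, 0, 0.008]]}}

```text
time: 8.5
ee_pos: [0.4922, 0.072, 0.0672]
tcp_rot: [-3.13, -0.255, -0.005]
force: [3.0, 13.2, 11.7]
gripper_width: 0.16
finger_force: 61.7
```

Request:
{"fn": "carry_out", "kwargs": {"motion": [[0, -0.001, 0.002, 0, 0.008], [0, 0, 0.002, 0, 0.008], [0, 0, 0, 0, 0.008]]}}

```text
time: 8.88
ee_pos: [0.4924, 0.072, 0.0665]
tcp_rot: [3.131, 0.256, 0.007]
force: [-19.5, 2.7, 61.4]
gripper_width: 0.157
finger_force: 67.2
```

Request:
{"fn": "carry_out", "kwargs": {"motion": [[0, 0, -0.002, 0, 0.008], [0, 0, 0, 0, 0.008], [0, 0, 0, 0, 0.008], [0, 0, 0, 0, 0.008], [0, 0, 0, 0, 0.008], [0, 0, 0, 0, 0.008], [0, 0, 0, 0, 0.008], [0, 0, 0, 0, 0.008], [0, 0, 0, 0, 0.008]]}}

```text
time: 10.0
ee_pos: [0.4923, 0.072, 0.0669]
tcp_rot: [-3.131, -0.256, -0.006]
force: [-7.1, 3.8, 35.4]
gripper_width: 0.161
finger_force: 64.3
```

```bash
python3 - <<'E'
from h import *
from bench import *
st=state();print(st["ee_pos"],st["force"])
S=snapshot("side")["frame"][230:370,150:330];T=snapshot("top")["frame"][110:250,140:320]
cv2.imwrite("pics/c5.png",np.hstack([cv2.resize(a,(400,310),interpolation=cv2.INTER_CUBIC) for a in(S,T)])[:,:,::-1])
E
```

```text
[0.49231975 0.07203474 0.06688984] [-7.05013412  3.83649844 35.42641022]
```

View pics/c5.png

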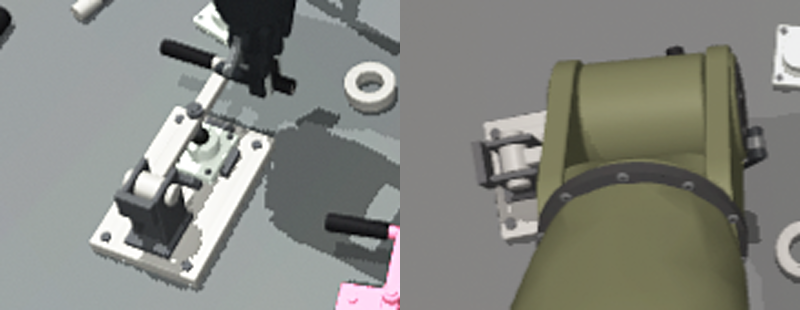

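The side view shows the arm level, with its black foot on the boss and the hub still seated. I'll check the arm angle from the far grip before I open it.

```bash
python3 - <<'E'
from h import *
from bench import *
s=snapshot("side")
for c in dark(s,(215,240,262,268),45,40): print(np.round(c[0],1),c[1],c[2])
x=np.array([-.1642,.9864,0]);y=np.array([-.9864,-.1642,0])
H=np.array([.510,.2246,.08]);
def proj(s,P):
    p=R.from_rotvec(s["rotation"]).inv().apply(np.array(P)-s["origin"]); K=s["K"]; return np.array([K[0,0]*p[0]/-p[2]+K[0,2],K[1,1]*-p[1]/-p[2]+K[1,2]])
for th in(1.95,.1,.05,.03,0):
    C=H-.15*np.cos(th)*x+[0,0,.15*np.sin(th)]
    print(th,*[np.round(proj(s,C-k*y),1) for k in(.07,.042,.014)])
E
```

```text
[257.9 246.4] 101 [252 240  10  19]
[233.7 254.1] 140 [223 249  23  12]
1.95 [155.6 280.8] [169.1 285.5] [182.8 290.2]
0.1 [220.8 244.2] [232.4 247.9] [244.2 251.6]
0.05 [221.5 246.3] [233.  249.9] [244.7 253.6]
0.03 [221.7 247.1] [233.2 250.8] [244.9 254.5]
0 [222.  248.5] [233.5 252.1] [245.1 255.8]
```

The angle reads 0 after allowing for the 2 px calibration offset, so the clamp is closed and was held for over a second. Now swing it back.

Request:
{"fn": "carry_out", "kwargs": {"motion": [[0, 0, -0.0125, 0, 0.008], [0, -0.0015, -0.012, 0, 0.008], [0, -0.0025, -0.012, 0, 0.008], [0, -0.0034, -0.0117, 0, 0.008], [0, -0.0044, -0.0114, 0, 0.008], [0, -0.0053, -0.011, 0, 0.008], [0, -0.0061, -0.0105, 0, 0.008], [0, -0.007, -0.01, 0, 0.008], [0, -0.0078, -0.0094, 0, 0.008], [0, -0.0085, -0.0087, 0, 0.008], [0, -0.0092, -0.008, 0, 0.008], [0, -0.0098, -0.0072, 0, 0.008]]}}

```text
time: 11.65
ee_pos: [0.4829, 0.132, 0.1927]
tcp_rot: [3.123, 0.25, 0.01]
force: [-0.3, -40.3, 41.6]
gripper_width: 0.16
finger_force: 62.0
```

Request:
{"fn": "carry_out", "kwargs": {"motion": [[0, 0.001, -0.0025, 0, 0.008], [0, 0, 0, 0, 0.008]]}}

```text
time: 11.9
ee_pos: [0.4827, 0.1328, 0.1935]
tcp_rot: [3.126, 0.252, 0.009]
force: [5.4, -21.3, 22.1]
gripper_width: 0.155
finger_force: 60.1
```

Request:
{"fn": "carry_out", "kwargs": {"motion": [[0, -0.0094, -0.0074, 0, 0.008], [0, -0.0104, -0.0064, 0, 0.008], [0, -0.0108, -0.0056, 0, 0.008], [0, -0.0113, -0.0047, 0, 0.008], [0, -0.0116, -0.0037, 0, 0.008], [0, -0.0119, -0.0028, 0, 0.008], [0, -0.012, -0.0018, 0, 0.008], [0, 0, 0, 0, 0.008]]}}

```text
time: 12.9
ee_pos: [0.4679, 0.212, 0.2241]
tcp_rot: [3.13, 0.256, -0.001]
force: [-19.8, -6.4, 18.3]
gripper_width: 0.153
finger_force: 62.0
```

Request:
{"fn": "carry_out", "kwargs": {"motion": [[0, -0.012, 0.001, 0, 0.008], [0, -0.012, 0.002, 0, 0.008], [0, -0.012, 0.003, 0, 0.008], [0, 0, 0, 0, 0.008]]}}

```text
time: 13.4
ee_pos: [0.4637, 0.248, 0.2179]
tcp_rot: [-3.131, -0.255, -0.006]
force: [11.6, 3.8, 2.7]
gripper_width: 0.156
finger_force: 66.1
```

Request:
{"fn": "carry_out", "kwargs": {"motion": [[0, -0.012, 0.0035, 0, 0.008], [0, -0.011, 0.004, 0, 0.008], [0, 0, 0, 0, 0.008]]}}

```text
time: 13.78
ee_pos: [0.4601, 0.2706, 0.2105]
tcp_rot: [-3.131, -0.255, -0.006]
force: [10.1, 4.0, 4.0]
gripper_width: 0.165
finger_force: 68.2
```

```bash
python3 - <<'E'
from h import *
from bench import *
st=state();print(st["ee_pos"],st["force"])
s=snapshot("side")
for c in dark(s,(145,270,188,300),45,40): print(np.round(c[0],1),c[1],c[2])
E
```

```text
[0.46006409 0.27061088 0.21051828] [10.09532518  3.9987084   4.0266998 ]
[170.  284.8] 215 [156 278  30  15]
```

The arm is back nearly at its stop: the far grip is at (170,285), against (169,287) at the start. Release and lift.

Request:
{"fn": "carry_out", "kwargs": {"motion": [[0, -0.002, 0, 0, 0.02], [0, 0, 0, 0, 0.035], [0, 0, 0, 0, 0.05], [0, 0, 0, 0, 0.06], [0, 0, 0, 0, 0.06], [0, 0, -0.02, 0, 0.06], [0, 0, -0.03, 0, 0.06], [0, 0, -0.04, 0, 0.06], [0, 0, -0.04, 0, 0.06], [0, 0, 0, 0, 0.06]]}}

```text
time: 15.08
ee_pos: [0.4589, 0.2726, 0.3433]
tcp_rot: [-3.129, -0.254, -0.008]
force: [0.4, -0.0, 0.1]
gripper_width: 0.702
finger_force: 0.0
```

Request:
{"fn": "carry_out", "kwargs": {"motion": [[-0.02, 0.04, 0, 0, 0.06], [-0.02, 0.04, 0, 0, 0.06], [-0.02, 0.04, 0, 0, 0.06], [-0.02, 0.04, 0, 0, 0.06], [-0.02, 0.04, 0, 0, 0.06], [-0.02, 0.04, 0, 0, 0.06], [-0.02, 0.04, 0, 0, 0.06], [-0.02, 0.04, 0, 0, 0.06], [0, 0, 0, 0, 0.06], [0, 0, 0, 0, 0.06]]}}

```text
time: 16.32
ee_pos: [0.3521, -0.069, 0.3399]
tcp_rot: [-3.131, -0.253, 0.001]
force: [0.3, -0.9, 0.8]
gripper_width: 0.705
finger_force: 0.0
```

```bash
python3 - <<'E'
from h import *
from bench import *
s=snapshot("side"); t=snapshot("top")
for c in dark(s,(145,270,245,320)): print(np.round(c[0],1),c[1])
print("force",state()["force"])
cv2.imwrite("pics/f.png",np.hstack([cv2.resize(a["frame"],(400,300),interpolation=cv2.INTER_AREA) for a in(s,t)])[:,:,::-1])
E
```

```text
[168.9 287.4] 224
[211.3 302. ] 253
force [-0.79993173 -0.68559107 -0.28385337]
```

View pics/f.png

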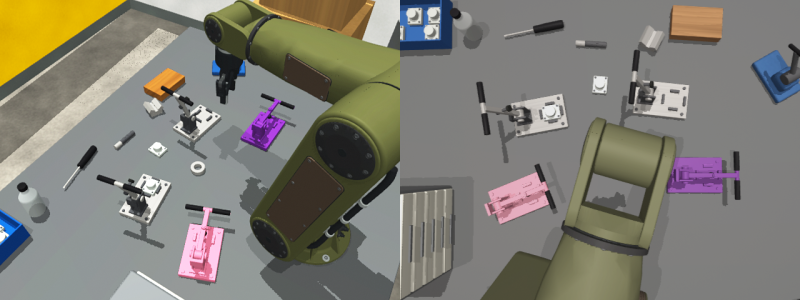

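The target clamp is back on its stop, with its grips at (169,287) and (211,302) as at the start. The hub is in its nest, the empty fixture is still open, and the gripper is clear.

```bash
python3 -c "
from bench import *
print(sign_off())"
```

```text
the job is handed in; nothing more can be done
None
```

The clamp was closed on the hub, held down for over a second, then swung back to its stop and released; the hub is still in its nest, the empty fixture's clamp is still open, and the job is handed in at about 16 s (no verdict was returned).

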